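# Put the toppled canister back into the touch-lid pantry bin

## Task

Press the edge of the pantry bin's touch lid until the latch clicks, then catch the lid as it springs up and let it swing fully open without being flung. Then stand the toppled canister up on the counter and let go of it, take it again and set it gently down, upright, on the floor of the bin in the free space beside the other canister. Leave the lid open, and leave the other canister, the mug and the jar where they stand.

Things in the scene. Friction and masses are not known exactly. Their poses are not given: they have to be found in the camera images.
- bin: White pantry bin fixed on the counter: 200 mm deep (own x), 300 mm long (own y), 130 mm high; origin at the centre of its underside, z up. Front = its -x side, about to the robot's right; the lid's hinge is on its +x side. Walls 5 mm, inner floor 6 mm above the counter, inside 190 x 290 mm, no dividers; a latch housing 30 mm long juts 30 mm in at the top middle of the front wall.
- lid (a joint): Angle of the light wooden lid, rad: 0 shut and latched, 1.66 fully open at its stop. Press the front edge 4 to 7 mm down (-0.022 to -0.036 rad, 4 to 6 N): the latch clicks and lets go, and an undamped spring drives the lid up (2.5 N at the front edge, less when steep). Not held back it is flung at over 4 rad/s; let go past 1.2 rad it ends gently. It stays open and does not latch again.
- lid_press (a point): Round grey thumb mark on the lid's outer (upper) face, 24 mm in from the middle of its front edge, 188 mm from the hinge line; moves with the lid. Shut, that face is level, 148 mm above the counter. The lid is a flat plate 212 mm from hinge line to front edge, 308 mm long, 10 mm thick; press anywhere along its front edge. Its outer face lies 16 mm off the hinge line, square to the plate.
- bin_hinge (a point): Middle of the lid's hinge line, 132 mm above the counter, 106 mm from the bin's centre along the bin's +x. The hinge line runs along the bin's y; the front edge rises and swings over towards the bin's +x side.
- canister_mid (a point): Centre of the toppled canister: square aluminium body 62 x 62 x 98 mm, round wooden lid 54 mm across and 22 mm high on its end; 120 mm long in all, about 0.35 kg. Its own x axis runs from bottom to lid (60 mm to either end). It starts lying on a flat side on the counter, lid end away from the robot. Upright, its x points up and this centre is 60 mm above what it stands on.
- neighbour_mid (a point): Centre (half-way up) of the other canister, of the same make and size, standing upright inside the bin; its own z points up.
- mug_mid (a point): Centre of a white mug on the counter, 82 mm across, 92 mm high; to be left alone.
- jar_mid (a point): Centre of a closed glass jar on the counter, 84 mm across, 120 mm high; to be left alone.
Mind the look-alikes: they are no part of the job. What is shaped like the part that bears canister_mid but black or turquoise is not meant.

How it is judged:
By the outcome, as a careful person would: the job done as asked, in the order asked, and still so for the second after the job is handed in, with the robot touching nothing.
It also fails if it takes over 69 s, if anything falls off the work surface, if the arm or the gripper's body presses on something with over 40 N, if the wrist force passes 120 N, or if a joint passes its speed limit or range.

## Robot

A 7-joint arm with a two-finger parallel gripper is mounted at the origin on the work surface. World frame = base frame: x ahead of the robot, y to its left, z up, the work surface at z = 0. Lengths are in m, angles in rad, forces in N, time in s.
With the tool pointing down it reaches from about 0.4 to 0.85 m from the base axis. Payload 10.4 kg.
Tool frame: the origin (TCP) lies between the finger pads; the fingertips stand 22 mm ahead of it and the grasp point (between the pads) lies 3 mm ahead of it (r.nose_length is the distance from the TCP to the fingertips, in m); z points along the fingers, y is the line along which they close (so a half turn about z gives the same grasp; the last joint's range is limited). The gripper opens to 87 mm and grips with 3 to 60 N. Pads are 19 mm wide; open, the fingers measure 117 mm over their backs; the gripper's body (75 mm by 190 mm) begins 51 mm behind the grasp point.
Start: joints at [-1.332, 0.332, -0.065, 1.46, 0.022, 1.35, -0.088], TCP at [0.162, 0.604, 0.245] pointing down, gripper open.
Joint ranges: [-2.6, 2.6], [-0.5, 2.12], [-1.47, 1.34], [0.16, 2.42], [-1.27, 4.41], [0.06, 2.06], [-2.6, 2.6]. Speed limits (rad/s): [2.22, 2.22, 2.79, 2.79, 3.14, 3.14, 3.14].

## Interface

Orientations are given as a unit quaternion [x, y, z, w].
In Python, from bench import readout, cams, r gives the robot as it stands. The module is installed in compiled form; this text tells all that it offers.
- The arm moves only by the tool step_arm, never from a script. Its argument "deltas" is a list that holds one entry, the list of rows, each a list of 7 numbers: the turn, a rotation vector about the tool's x, y, z in rad, then the shift along the tool's x, y, z in m, then the opening in per cent of the stroke, from 0 (shut) to 100 (fully open). A call has 1 to 20 rows; each row is the pose to reach, as a shift and turn from the pose commanded when the call began, along the tool's axes at that moment; what a row does not reach only later rows make up. A row lasts 1/8 s, in which the tool goes at most 62.5 mm and 10.7 degrees, less where a joint would pass 70% of its speed; a pose out of reach is approached as far as the arm can. A call with a gripper value outside its range is refused whole. The fingers move at their own pace and stop on an object; "squeeze" is the grip in N (left out, the last holds). Time passes only in rows, so rows that repeat a pose let the fingers close. It gives the time, the measured TCP pose, the force, the opening and the grip force at its end, in the units of the state.
- readout.read_state(): the state, without advancing time (a new reading comes with each control period).
- cams.camera(name): name is "scene" or "top" or "wrist"; returns a dict with "img" (384x512x3 uint8, red, green, blue), "fx", "fy", "cx", "cy" (pixels), "k1" (the pictures are not rectified: a ray, as slopes to the right and down, at radius r is drawn at 1 + k1 r^2 times it, then the intrinsics apply), "origin" and "rotation" of the camera in the world; the wrist camera has in their place "T_tool_cam" (4x4, takes a point from camera to tool coordinates, whose origin is the TCP and whose axes are the flange's). Camera axes: x right, y up, looking along -z (the intrinsics and any distortion apply to the point x, -y, -z); pixel columns grow to the right and rows downward; lengths in m; the calibration is good to about 2 mm. A picture is of the moment at which its call begins: read the wrist's pose just before it. There is no depth.
- r.close_job(): hands the job in; it is judged then, once.
The state is a dict: "time": time; "joint_positions": joint angles; "joint_vel": joint speeds; "joint_torque": joint torques, N m; "ee_pos": TCP position; "eef_rot": TCP orientation; "ft_force": force on the tool from outside, world axes, zero at the start; "torque": the same for the moment, N m; "width": finger opening in m; "grip_force": force on a finger pad.
Only numpy, scipy, OpenCV 4.12 (cv2) and the standard library are available. Lean on these libraries where they do the work, as an engineer would, in place of code of your own. Each camera call takes 0.05 s, during which the arm holds its last target. There are 200 camera calls.

## Working session

There is one attempt and no reset: what is moved stays moved. The work goes in short steps, Python scripts to look and compute and a tool call to move; the robot and the scene stay as the last step left them, time stands still between calls to the robot, and variables do not carry over. Pictures are saved under pics/ and viewed, at most 10 in all, crops included, and the job is handed in when it is done.

Besides the shell and the picture viewer there is one more tool, called after "Emit:" by a JSON object that holds its "op" and its "data". step_arm: Moves the arm, as the interface text tells. Its arguments: {"type":"object","properties":{"deltas":{"type":"array"},"squeeze":{"type":"number"}},"required":["deltas"]}

```bash
mkdir -p pics; cat > h.py <<'E'
import numpy as np, cv2
from scipy.spatial.transform import Rotation as R
from bench import readout, cams, r
def ray(c,u,v):
    K=np.array([[c["fx"],0,c["cx"]],[0,c["fy"],c["cy"]],[0,0,1.]])
    p=cv2.undistortPoints(np.array([[[u,v]]],float),K,np.array([c["k1"],0,0,0.]))[0,0]
    return np.array(c["origin"]),np.array(c["rotation"])@np.array([p[0],-p[1],-1.])
def onz(c,u,v,z):
    o,d=ray(c,u,v); return o+d*(z-o[2])/d[2]
def proj(c,P):
    q=np.array(c["rotation"]).T@(np.array(P)-np.array(c["origin"]))
    x,y=q[0]/-q[2],-q[1]/-q[2]; s=1+c["k1"]*(x*x+y*y)
    return c["fx"]*x*s+c["cx"],c["fy"]*y*s+c["cy"]
def wcam():
    s=readout.read_state(); c=cams.camera("wrist"); T=np.array(c["T_tool_cam"])
    Rt=R.from_quat(s["eef_rot"]).as_matrix()
    c["origin"]=np.array(s["ee_pos"])+Rt@T[:3,3]; c["rotation"]=Rt@T[:3,:3]; return c
def save(n,img): cv2.imwrite("pics/"+n+".png",cv2.cvtColor(img,cv2.COLOR_RGB2BGR))
def delta(pos,Rm,s=None):
    s=s or readout.read_state(); A=R.from_quat(s["eef_rot"])
    return np.round((A.inv()*R.from_matrix(Rm)).as_rotvec(),4),np.round(A.inv().apply(np.array(pos)-s["ee_pos"]),4)
E
python3 - <<'E'
from h import *
import pickle
t=cams.camera("top"); s=cams.camera("scene"); pickle.dump((t,s),open("c0.pkl","wb"))
save("a",np.hstack([t["img"],s["img"]])) if 0 else None
save("top0",cv2.resize(t["img"],(800,600))); save("scene0",cv2.resize(s["img"],(800,600)))
for c in(t,s): print(c["origin"],c["rotation"],c["fx"],c["k1"])
S=readout.read_state(); print(S)
print(R.from_quat(S["eef_rot"]).as_matrix().round(3))
E
```

```text
[ 0.37794898 -0.06603075  1.02745132] [ 0.07996787 -0.07156268 -0.65803078  0.74530492] 374.19630448115595 -0.059984770469162
[1.29910055 0.48057864 1.31176469] [0.1473525  0.28923758 0.84619544 0.4225898 ] 476.09726502039416 0.06338447789739968
{'time': 0.1, 'joint_positions': array([-1.3315817 ,  0.33280601, -0.0646768 ,  1.46085122,  0.02158167,
        1.34987915, -0.08847862]), 'joint_vel': array([ 4.90828135e-04, -2.71853966e-03, -3.30959044e-04, -4.54320827e-03,
        8.41350237e-04, -1.85270127e-04,  4.49790385e-05]), 'joint_torque': array([ 1.12511203e-03, -6.24547577e+01,  2.44123244e-02, -3.90712523e+01,
       -6.14928477e-02,  3.66296503e-02,  9.09853406e-05]), 'ee_pos': array([0.16170005, 0.60339928, 0.24383799]), 'eef_rot': array([ 1.30526529e-01,  9.91444620e-01, -6.21862905e-04, -5.90999460e-05]), 'ft_force': array([-0.19646419, -0.069706  , -1.00570937]), 'torque': array([ 0.04845909, -0.02844729, -0.0163188 ]), 'grip_force': 0.0, 'width': 0.08694522539494139}
[[-0.966  0.259 -0.   ]
 [ 0.259  0.966 -0.001]
 [-0.    -0.001 -1.   ]]
```

```bash
python3 - <<'E'
s=open('h.py').read()
s=s.replace('np.array(c["rotation"])@','rot(c)@').replace('np.array(c["rotation"]).T@','rot(c).T@')
s=s.replace('def ray','def rot(c):\n    q=np.array(c["rotation"]); return R.from_quat(q).as_matrix() if q.size==4 else q\ndef ray',1)
open('h.py','w').write(s)
E
```

```text
(no output)
```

View pics/top0.png

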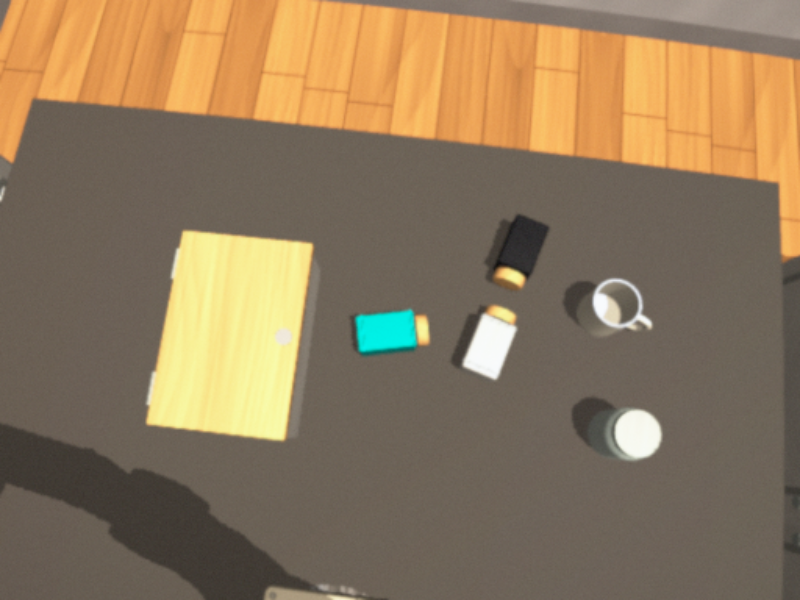

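View pics/scene0.png

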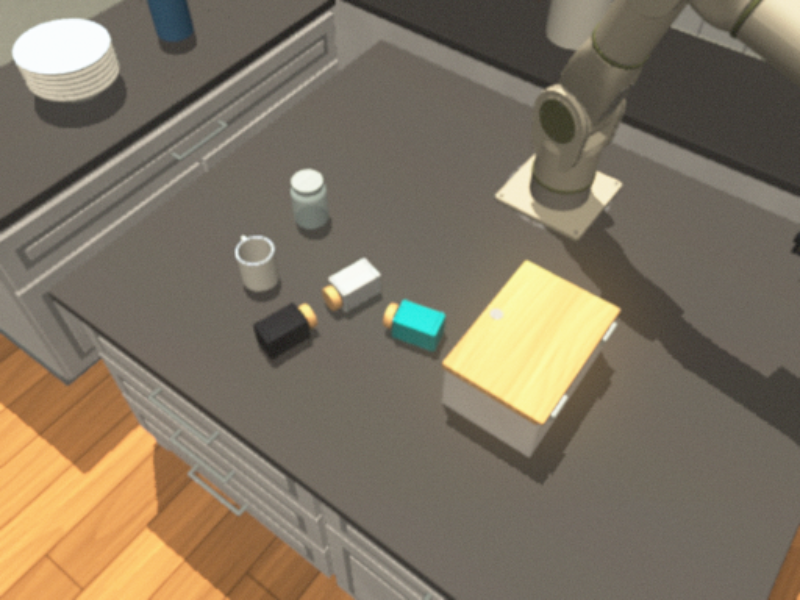

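The white/silver canister in the top view is at about (490,340), with its lid at (502,315) away from the robot. The look-alikes are turquoise at (388,332) and black at (522,247). The bin lid's corners are (183,232), (312,243), (285,440) and (147,425), and the thumb mark is at (283,337). The mug is at (612,308) and the jar at (633,435). The silver one fits, as it is neither black nor turquoise and its lid end points away from the robot; I'll confirm it in a crop while measuring.

```bash
python3 - <<'E'
from h import *
import pickle
t,s=pickle.load(open("c0.pkl","rb"))
k=512/800
im=t["img"]; hsv=cv2.cvtColor(im,cv2.COLOR_RGB2HSV)
def big(m):
    cs,_=cv2.findContours(m.astype(np.uint8),cv2.RETR_EXTERNAL,cv2.CHAIN_APPROX_NONE); return max(cs,key=cv2.contourArea)
m=(hsv[...,1]>60)&(hsv[...,2]>130); w=np.zeros(m.shape,bool); w[140:290,85:210]=1
q=cv2.boxPoints(cv2.minAreaRect(big(m&w))); ap=cv2.approxPolyDP(big(m&w),6,True)[:,0]
print("lid corners",ap.tolist())
P=np.array([onz(t,u,v,.148) for u,v in ap]);print(P.round(4))
print([np.linalg.norm(P[i]-P[i-1]).round(4) for i in range(len(P))])
g=(hsv[...,1]<60)&(hsv[...,2]>120); w2=np.zeros(m.shape,bool); w2[200:232,168:195]=1
c=big(g&w2); M=cv2.moments(c); u,v=M["m10"]/M["m00"],M["m01"]/M["m00"]; print("mark",u,v,onz(t,u,v,.148).round(4))
w3=np.zeros(m.shape,bool); w3[190:250,285:340]=1
c=big((hsv[...,1]<50)&(hsv[...,2]>140)&w3); b=cv2.minAreaRect(c); print("can",b)
B=np.array([onz(t,u,v,.062) for u,v in cv2.boxPoints(b)]); print(B.round(4),[np.linalg.norm(B[i]-B[i-1]).round(4) for i in range(4)])
w4=np.zeros(m.shape,bool); w4[185:225,300:340]=1
c=big((hsv[...,1]>70)&(hsv[...,2]>110)&w4); M=cv2.moments(c);u,v=M["m10"]/M["m00"],M["m01"]/M["m00"];print("canlid",u,v,onz(t,u,v,.045).round(4))
for n,u,v,z in(("turq",388,332,.062),("black",522,247,.062),("jar",636,435,.12),("mug",614,303,.09)): print(n,onz(t,u*k,v*k,z).round(3))
a=cv2.resize(im[130:270,210:350],(560,560),interpolation=cv2.INTER_CUBIC); save("crop1",a)
E
```

```text
lid corners [[117, 147], [93, 271], [181, 282], [200, 156]]
[[0.6567 0.3111 0.148 ]
 [0.3496 0.3066 0.148 ]
 [0.3521 0.0973 0.148 ]
 [0.6585 0.1004 0.148 ]]
[np.float64(0.2108), np.float64(0.3071), np.float64(0.2093), np.float64(0.3064)]
mark 180.94155844155844 215.02597402597402 [0.5067 0.1228 0.148 ]
can ((312.96551513671875, 221.58621215820312), (25.25456428527832, 37.139068603515625), 21.801406860351562)
[[ 0.5062 -0.1586  0.062 ]
 [ 0.6017 -0.1856  0.062 ]
 [ 0.5842 -0.2494  0.062 ]
 [ 0.4895 -0.2213  0.062 ]] [np.float64(0.0648), np.float64(0.0992), np.float64(0.0661), np.float64(0.0988)]
canlid 320.87279151943466 200.09776207302707 [ 0.6087 -0.2219  0.045 ]
turq [ 0.548 -0.033  0.062]
black [ 0.725 -0.245  0.062]
jar [ 0.425 -0.434  0.12 ]
mug [ 0.638 -0.4    0.09 ]
```

View pics/crop1.png

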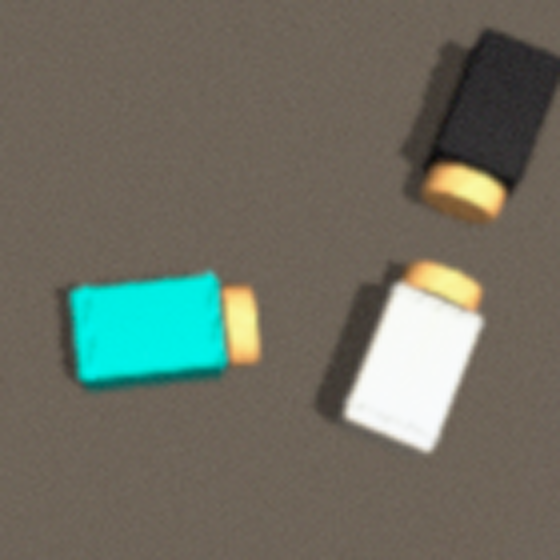

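The crop shows the white-silver canister at (415,360) with its lid to the upper right. Black is at (500,110) and turquoise at (150,330). The white-silver one is the target. The measured sizes (65 x 99 mm body, 210 x 307 mm lid) agree with those given. Next I close the fingers and go above the thumb mark.

Emit:
{"op": "step_arm", "data": {"deltas": [[[0, 0, 0, -0.05, -0.04, 0, 0], [0, 0, 0, -0.1, -0.08, 0, 0], [0, 0, 0, -0.14, -0.12, 0.01, 0], [0, 0, 0, -0.19, -0.16, 0.01, 0], [0, 0, 0, -0.23, -0.19, 0.02, 0], [0, 0, 0, -0.28, -0.23, 0.02, 0], [0, 0, 0, -0.32, -0.26, 0.03, 0], [0, 0, 0, -0.37, -0.3, 0.03, 0], [0, 0, 0, -0.41, -0.34, 0.04, 0], [0, 0, 0, -0.458, -0.374, 0.045, 0], [0, 0, 0, -0.458, -0.374, 0.065, 0], [0, 0, 0, -0.458, -0.374, 0.065, 0]]], "squeeze": 10}}

```text
time: 1.6
ee_pos: [0.5064, 0.1234, 0.1781]
eef_rot: [0.131, 0.991, -0.001, -0.001]
ft_force: [-0.9, 1.0, -0.3]
width: 0.0004
grip_force: 0.0
```

Emit:
{"op": "step_arm", "data": {"deltas": [[[0, 0, 0, 0, 0, 0.004, 0], [0, 0, 0, 0, 0, 0.007, 0], [0, 0, 0, 0, 0, 0.009, 0], [0, 0, 0, 0, 0, 0.01, 0], [0, 0, 0, 0, 0, 0.011, 0], [0, 0, 0, 0, 0, 0.011, 0]]]}}

```text
time: 2.35
ee_pos: [0.5073, 0.1243, 0.1689]
eef_rot: [0.13, 0.991, 0.0, 0.0]
ft_force: [-2.7, 0.1, 5.1]
width: 0.0004
grip_force: 2.3
```

Emit:
{"op": "step_arm", "data": {"deltas": [[[0, 0, 0, 0, 0, 0.001, 0], [0, 0, 0, 0, 0, 0.002, 0], [0, 0, 0, 0, 0, 0.002, 0]]]}}

```text
time: 2.72
ee_pos: [0.5073, 0.1241, 0.1668]
eef_rot: [0.13, 0.991, 0.0, -0.0]
ft_force: [-2.5, 0.4, 5.7]
width: 0.0005
grip_force: 2.5
```

Emit:
{"op": "step_arm", "data": {"deltas": [[[0, 0, 0, 0, 0, 0.001, 0], [0, 0, 0, 0, 0, 0.002, 0], [0, 0, 0, 0, 0, 0.002, 0]]]}}

```text
time: 3.1
ee_pos: [0.5073, 0.124, 0.1648]
eef_rot: [0.131, 0.991, 0.0, 0.0]
ft_force: [-1.7, 0.1, 4.9]
width: 0.0004
grip_force: 2.5
```

Emit:
{"op": "step_arm", "data": {"deltas": [[[0, 0, 0, 0, 0, 0.001, 0], [0, 0, 0, 0, 0, 0.0015, 0], [0, 0, 0, 0, 0, 0.001, 0], [0, 0, 0, 0, 0, -0.001, 0], [0, 0, 0, 0, 0, -0.003, 0], [0, 0, 0, 0, 0, -0.006, 0], [0, 0, 0, 0, 0, -0.009, 0], [0, 0, 0, 0, 0, -0.012, 0], [0, 0, 0, 0, 0, -0.014, 0]]]}}

```text
time: 4.22
ee_pos: [0.5075, 0.124, 0.1788]
eef_rot: [0.131, 0.991, 0.0, 0.0]
ft_force: [0.6, 1.8, 2.9]
width: 0.0004
grip_force: 1.2
```

The latch has let go: at z = 0.157 the lid still presses on the tip with about 2.9 N. Next I guide it along its arc.

Emit:
{"op": "step_arm", "data": {"deltas": [[[0, 0, 0, 0, 0.001, -0.008, 0], [0, 0, 0, 0.001, 0.003, -0.02, 0], [0, 0, 0, 0.002, 0.009, -0.039, 0], [0, 0, 0, 0.004, 0.016, -0.058, 0], [0, 0, 0, 0.007, 0.025, -0.075, 0], [0, 0, 0, 0.01, 0.035, -0.092, 0], [0, 0, 0, 0.013, 0.048, -0.108, 0], [0, 0, 0, 0.017, 0.061, -0.122, 0], [0, 0, 0, 0.021, 0.076, -0.135, 0], [0, 0, 0, 0.026, 0.092, -0.146, 0], [0, 0, 0, 0.03, 0.109, -0.155, 0], [0, 0, 0, 0.035, 0.127, -0.163, 0], [0, 0, 0, 0.041, 0.145, -0.169, 0], [0, 0, 0, 0.046, 0.164, -0.173, 0], [0, 0, 0, 0.051, 0.184, -0.175, 0], [0, 0, 0, 0.054, 0.193, -0.175, 0], [0, 0, 0, 0.057, 0.203, -0.175, 0], [0, 0, 0, 0.059, 0.213, -0.175, 0], [0, 0, 0, 0.062, 0.222, -0.175, 0], [0, 0, 0, 0.065, 0.232, -0.175, 0]]]}}

```text
time: 6.72
ee_pos: [0.5047, 0.3652, 0.3536]
eef_rot: [0.131, 0.991, -0.0, 0.0]
ft_force: [-0.1, 0.5, 0.2]
width: 0.0005
grip_force: 0.0
```

```bash
python3 - <<'E'
from h import *
c=cams.camera("scene"); save("scene1",cv2.resize(c["img"][:, :],(700,525)))
S=readout.read_state(); print(S["time"],S["ee_pos"],S["joint_positions"].round(3))
E
```

```text
6.775 [0.50408013 0.36680773 0.35330551] [-0.904  0.299  0.267  1.293 -0.078  1.56   0.663]
```

View pics/scene1.png

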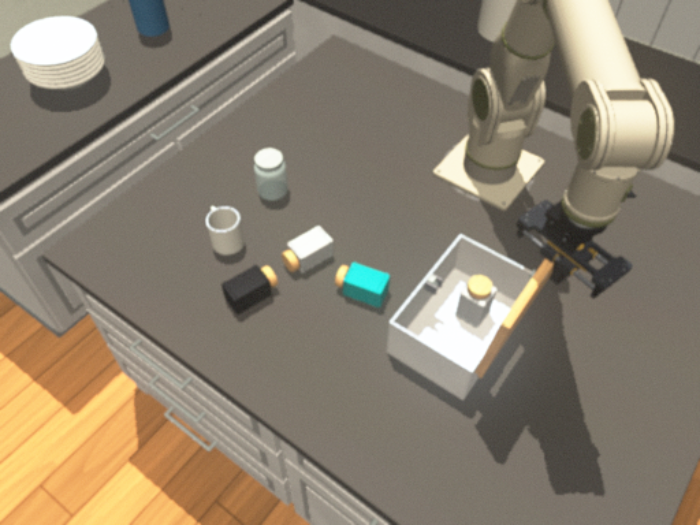

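The lid stands fully open against its stop. The neighbour stands inside at about (478,295), nearer the robot end. Next I lift clear of the lid and go over to the toppled canister, opening the gripper on the way.

Emit:
{"op": "step_arm", "data": {"deltas": [[[0, 0, 0, 0, 0, -0.04, 0], [0, 0, 0, 0, 0, -0.07, 0], [0, 0, 0, -0.01, -0.04, -0.08, 0], [0, 0, 0, -0.03, -0.09, -0.08, 0], [0, 0, 0, -0.05, -0.14, -0.08, 0], [0, 0, 0, -0.07, -0.19, -0.08, 50], [0, 0, 0, -0.09, -0.24, -0.07, 100], [0, 0, 0, -0.11, -0.3, -0.05, 100], [0, 0, 0, -0.13, -0.35, -0.02, 100], [0, 0, 0, -0.15, -0.4, 0.01, 100], [0, 0, 0, -0.165, -0.45, 0.05, 100], [0, 0, 0.019, -0.18, -0.5, 0.08, 100], [0, 0, 0.019, -0.199, -0.541, 0.11, 100], [0, 0, 0.019, -0.199, -0.541, 0.13, 100], [0, 0, 0.019, -0.199, -0.541, 0.13, 100]]]}}

```text
time: 8.65
ee_pos: [0.556, -0.2092, 0.2222]
eef_rot: [0.14, 0.99, 0.0, -0.001]
ft_force: [0.1, 0.5, 0.1]
width: 0.0852
grip_force: 0.0
```

```bash
python3 - <<'E'
from h import *
import pickle
t=cams.camera("top"); w=wcam(); pickle.dump((t,w),open("c1.pkl","wb"))
S=readout.read_state(); print(S["time"],S["ee_pos"],S["joint_positions"].round(3),S["width"])
a=np.hstack([cv2.resize(t["img"][130:300,80:220],(420,510)),cv2.resize(w["img"],(380,285)) if 0 else np.vstack([cv2.resize(w["img"],(380,285)),np.zeros((225,380,3),np.uint8)])]); save("v1",a)
for p in [(0.497,-.19,.062),(0.593,-.217,.062)]: print(proj(w,p),proj(t,p))
E
```

```text
8.75 [ 0.55724399 -0.20869158  0.22437019] [-0.237  0.311  0.641  1.604 -0.192  1.29   1.725] 0.0864003669362389
(np.float64(256.0325981477549), np.float64(118.82988837311494)) (np.float64(306.0410226462027), np.float64(239.1480171636204))
(np.float64(256.33228046998437), np.float64(208.77935485512842)) (np.float64(319.65102068222444), np.float64(204.2862303806669))
```

View pics/v1.png

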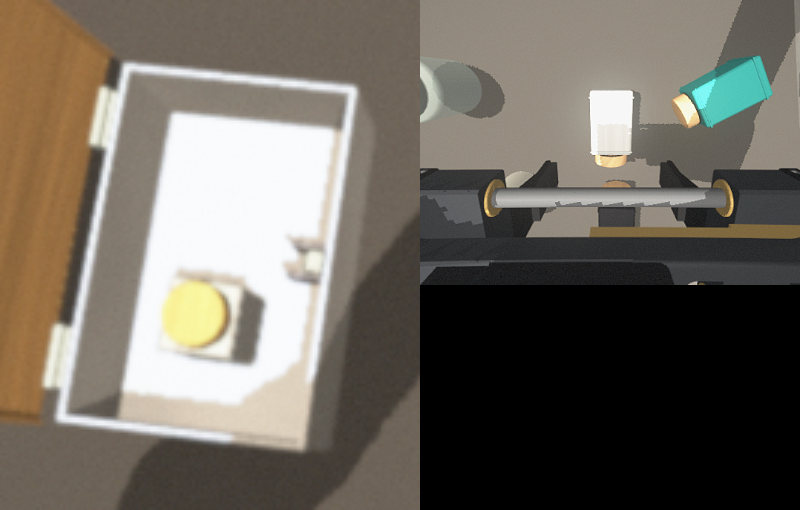

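The open bin shows the neighbour at crop (195,313), toward the robot side, with the far half free. The wrist view shows the silver canister centred at crop (611,125), in line with the gripper, and its projection matches to about 2 px. Next I tilt back 0.7 rad over it.

Emit:
{"op": "step_arm", "data": {"deltas": [[[0, 0.18, 0, 0, 0, 0.02, 100], [0, 0.36, 0, 0, 0, 0.04, 100], [0, 0.54, 0, 0, 0, 0.07, 100], [0, 0.7, 0, 0, 0, 0.1, 100], [0, 0.7, 0, 0, 0, 0.1, 100]]]}}

```text
time: 9.38
ee_pos: [0.5555, -0.2077, 0.1159]
eef_rot: [0.13, 0.928, 0.048, -0.346]
ft_force: [0.2, 1.3, -1.3]
width: 0.0867
grip_force: 0.0
```

```bash
python3 - <<'E'
from h import *
import pickle
S=readout.read_state(); print(S["time"],S["ee_pos"],S["joint_positions"].round(3)); M=R.from_quat(S["eef_rot"]).as_matrix(); print(M.round(3))
print("G err (tool)",(M.T@(np.array([.556,-.207,.033])-S["ee_pos"])).round(4))
t,w=pickle.load(open("c1.pkl","rb"))
n=onz(t,80+195/3,130+313/3,.126); print("neighbour",n)
for u,v in [(125,66),(354,89),(305,450),(62,420)]: print("rim",onz(t,80+u/3,130+v/3,.13).round(3))
im=w["img"]; m=((im.min(2)>170)&(np.ptp(im,axis=2)<40)).astype(np.uint8); m[:110]=0;m[215:]=0;m[:,:210]=0;m[:,310:]=0
b=cv2.boundingRect(m); print(b); 
for u,v in [(b[0],b[1]+5),(b[0]+b[2],b[1]+5),(b[0],b[1]+b[3]),(b[0]+b[2],b[1]+b[3])]: print(onz(w,u,v,.062).round(4))
E
```

```text
9.375 [ 0.55547872 -0.20774412  0.1158525 ] [-0.003  0.957  0.558  1.068 -0.315  1.93   1.804]
[[-0.727  0.275 -0.629]
 [ 0.209  0.961  0.18 ]
 [ 0.654 -0.001 -0.756]]
G err (tool) [-0.0544  0.0009  0.0624]
neighbour [0.45199187 0.20678547 0.126     ]
rim [0.651 0.304 0.13 ]
rim [0.654 0.107 0.13 ]
rim [0.356 0.1   0.13 ]
rim [0.354 0.296 0.13 ]
(227, 121, 62, 92)
[ 0.4956 -0.2212  0.062 ]
[ 0.5136 -0.1589  0.062 ]
[ 0.5887 -0.2507  0.062 ]
[ 0.6082 -0.1825  0.062 ]
```

Emit:
{"op": "step_arm", "data": {"deltas": [[[0, 0, 0, -0.02, 0, 0.02, 100], [0, 0, 0, -0.035, 0, 0.039, 100], [0, 0, 0, -0.047, 0.001, 0.052, 100], [0, 0, 0, -0.054, 0.001, 0.059, 100], [0, 0, 0, -0.054, 0.001, 0.059, 100]]], "squeeze": 25}}

```text
time: 10.0
ee_pos: [0.5602, -0.209, 0.0435]
eef_rot: [0.131, 0.93, 0.048, -0.34]
ft_force: [-0.3, 0.3, 0.2]
width: 0.0869
grip_force: 0.0
```

```bash
python3 - <<'E'
from h import *
S=readout.read_state(); print(S["time"],S["ee_pos"],S["joint_positions"].round(3),S["ft_force"]); print(R.from_quat(S["eef_rot"]).as_matrix().round(3))
E
```

```text
10.0 [ 0.56017989 -0.2090007   0.04350644] [ 0.005  1.032  0.537  1.087 -0.342  1.826  1.801] [-0.28962341  0.32170486  0.17716221]
[[-0.735  0.277 -0.619]
 [ 0.212  0.961  0.179]
 [ 0.644  0.    -0.765]]
```

Emit:
{"op": "step_arm", "data": {"deltas": [[[0, 0, 0, 0, 0, 0, 100], [0, 0, 0, 0, 0, 0, 60], [0, 0, 0, 0, 0, 0, 40], [0, 0, 0, 0, 0, 0, 40], [0, 0, 0, 0, 0, 0, 40], [0, 0, 0, 0, 0, 0, 40]]]}}

```text
time: 10.75
ee_pos: [0.5605, -0.2087, 0.0438]
eef_rot: [0.131, 0.93, 0.048, -0.339]
ft_force: [1.1, 3.8, 2.1]
width: 0.0618
grip_force: 25.0
```

Gripped: the opening is 61.8 mm. Next I lift and rotate by -90° about the tool's y.

Emit:
{"op": "step_arm", "data": {"deltas": [[[0, 0, 0, 0.02, 0, -0.024, 40], [0, 0, 0, 0.045, 0, -0.054, 40], [0, -0.15, 0, 0.077, 0, -0.092, 40], [0, -0.32, 0, 0.077, 0, -0.092, 40], [0, -0.49, 0, 0.077, 0, -0.092, 40], [0, -0.66, 0, 0.077, 0, -0.092, 40], [0, -0.83, 0, 0.077, 0, -0.092, 40], [0, -1, 0, 0.077, 0, -0.092, 40], [0, -1.16, 0, 0.077, 0, -0.092, 40], [0, -1.3, 0, 0.077, 0, -0.092, 40], [0, -1.44, 0, 0.077, 0, -0.092, 40], [0, -1.571, 0, 0.077, 0, -0.092, 40], [0, -1.571, 0, 0.077, 0, -0.092, 40], [0, -1.571, 0, 0.077, 0, -0.092, 40], [0, -1.571, 0, 0.077, 0, -0.092, 40]]]}}

```text
time: 12.62
ee_pos: [0.5575, -0.2265, 0.1672]
eef_rot: [0.138, 0.903, -0.08, 0.399]
ft_force: [-0.7, -0.6, -4.0]
width: 0.0617
grip_force: 25.0
```

```bash
python3 - <<'E'
from h import *
S=readout.read_state(); print(S["time"],S["ee_pos"],S["joint_positions"].round(3),S["ft_force"]); print(R.from_quat(S["eef_rot"]).as_matrix().round(3))
c=cams.camera("scene"); 
u,v=proj(c,np.array(S["ee_pos"])); u,v=int(u),int(v); print(u,v)
a=c["img"][max(0,v-70):v+90,max(0,u-80):u+80]; save("s2",cv2.resize(a,None,fx=3.5,fy=3.5,interpolation=cv2.INTER_CUBIC))
E
```

```text
12.625 [ 0.55746658 -0.22648756  0.1671817 ] [-0.552 -0.126  0.825  2.354  1.322  0.124  0.313] [-0.65690148 -0.58025525 -3.99195838]
[[-0.644  0.312  0.699]
 [ 0.185  0.949 -0.254]
 [-0.742 -0.034 -0.669]]
217 153
```

View pics/s2.png

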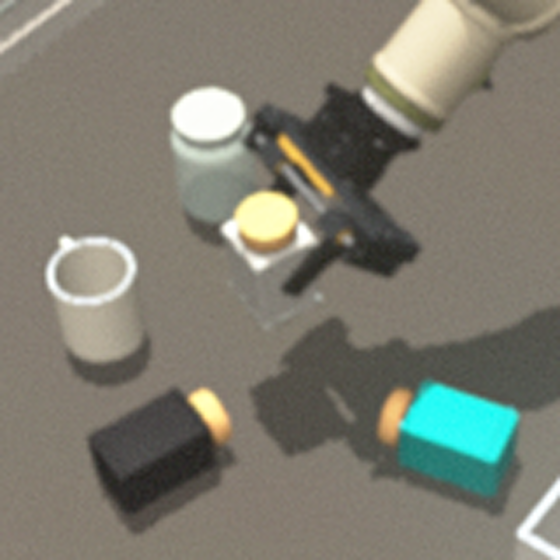

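The canister is held upright at crop (268,255), with its lid up at (268,220). The wrist joint is close to its limit (j6 = 0.12) and the pose lags, so I move outward to free space between black and turquoise.

Emit:
{"op": "step_arm", "data": {"deltas": [[[0, 0, 0, -0.012, 0.034, 0.014, 40], [0, 0, 0, -0.024, 0.068, 0.028, 40], [0, 0, 0, -0.035, 0.1, 0.042, 40], [0, 0, 0, -0.044, 0.124, 0.052, 40], [0, 0, 0, -0.044, 0.124, 0.052, 40], [0, 0, 0, -0.044, 0.124, 0.052, 40], [0, 0, 0, -0.044, 0.124, 0.052, 40]]]}}

```text
time: 13.55
ee_pos: [0.6609, -0.1307, 0.1615]
eef_rot: [0.138, 0.903, -0.08, 0.399]
ft_force: [0.3, -0.4, -3.5]
width: 0.0621
grip_force: 25.0
```

```bash
python3 - <<'E'
from h import *
S=readout.read_state(); print(S["time"],S["ee_pos"],S["joint_positions"].round(3),S["joint_vel"].round(3)); M=R.from_quat(S["eef_rot"]).as_matrix();print(M.round(3))
M0=R.from_quat([0.131,0.93,0.048,-0.339]).as_matrix(); print("can axis now",(M@M0.T@[.9607,-.278,0]).round(3))
E
```

```text
13.55 [ 0.66090612 -0.13071975  0.16146217] [-0.636  0.144  0.681  2.18   1.286  0.172  0.057] [-0.001 -0.002 -0.    -0.003  0.006 -0.001 -0.008]
[[-0.644  0.313  0.698]
 [ 0.186  0.949 -0.254]
 [-0.742 -0.034 -0.669]]
can axis now [0.043 0.019 0.999]
```

Emit:
{"op": "step_arm", "data": {"deltas": [[[-0.01, -0.018, 0.012, 0.011, 0, 0.01, 40], [-0.02, -0.035, 0.024, 0.022, 0.001, 0.02, 40], [-0.02, -0.035, 0.024, 0.037, 0.002, 0.033, 40], [-0.02, -0.035, 0.024, 0.052, 0.002, 0.047, 40], [-0.02, -0.035, 0.024, 0.052, 0.002, 0.047, 40], [-0.02, -0.035, 0.024, 0.052, 0.002, 0.047, 40]]]}}

```text
time: 14.3
ee_pos: [0.6609, -0.1311, 0.0909]
eef_rot: [0.144, 0.895, -0.068, 0.416]
ft_force: [0.9, -0.0, -3.4]
width: 0.0619
grip_force: 25.0
```

```bash
cat > st.py <<'E'
from h import *
S=readout.read_state(); print(S["time"],S["ee_pos"].round(4),S["joint_positions"].round(3),S["ft_force"].round(1),S["torque"].round(2)); M=R.from_quat(S["eef_rot"]).as_matrix();print(M.round(3))
M0=R.from_quat([0.131,0.93,0.048,-0.339]).as_matrix(); Q=M@M0.T; a=Q@[.9607,-.278,0]; print("can axis",a.round(3))
C=S["ee_pos"]+Q@np.array([-.0045,.002,-.0128]); print("centre",C.round(4),"fix rotvec tool",(M.T@np.cross(a,[0,0,1])).round(4),"down1cm",(M.T@[0,0,-.01]).round(4))
E
python3 st.py
```

```text
14.3 [ 0.6609 -0.1311  0.0909] [-0.266  0.28   0.302  2.221  2.389  0.25  -1.087] [ 0.9 -0.  -3.4] [0.49 1.43 0.01]
[[-0.612  0.314  0.726]
 [ 0.2    0.949 -0.242]
 [-0.765 -0.003 -0.644]]
can axis [0.001 0.001 1.   ]
centre [ 0.6733 -0.1345  0.0861] fix rotvec tool [-0.0007 -0.0003  0.0008] down1cm [0.0077 0.     0.0064]
```

Emit:
{"op": "step_arm", "data": {"deltas": [[[0, 0, 0, 0.004, 0.019, -0.005, 40], [0, 0, 0, 0.01, 0.019, 0, 40], [0, 0, 0, 0.015, 0.019, 0.004, 40], [0, 0, 0, 0.019, 0.019, 0.008, 40], [0, 0, 0, 0.021, 0.019, 0.009, 40], [0, 0, 0, 0.021, 0.019, 0.009, 40]]]}}

```text
time: 15.05
ee_pos: [0.6612, -0.1104, 0.0695]
eef_rot: [0.143, 0.895, -0.068, 0.417]
ft_force: [-0.2, -0.1, -4.4]
width: 0.0618
grip_force: 25.0
```

```bash
python3 st.py
```

```text
15.05 [ 0.6612 -0.1104  0.0695] [-0.282  0.326  0.268  2.229  2.395  0.308 -1.139] [-0.2 -0.1 -4.4] [ 0.51  1.45 -0.01]
[[-0.611  0.313  0.727]
 [ 0.199  0.95  -0.241]
 [-0.766 -0.003 -0.643]]
can axis [-0.001  0.001  1.   ]
centre [ 0.6736 -0.1137  0.0647] fix rotvec tool [-0.0006  0.001   0.0007] down1cm [0.0077 0.     0.0064]
```

Emit:
{"op": "step_arm", "data": {"deltas": [[[0, 0, 0, 0.001, 0, 0.001, 40], [0, 0, 0, 0.002, 0, 0.0015, 40], [0, 0, 0, 0.003, 0, 0.0025, 40], [0, 0, 0, 0.0037, 0, 0.003, 40], [0, 0, 0, 0.0037, 0, 0.003, 40]]]}}

```text
time: 15.68
ee_pos: [0.6613, -0.1099, 0.0648]
eef_rot: [0.143, 0.895, -0.068, 0.417]
ft_force: [0.3, 0.8, -2.7]
width: 0.0614
grip_force: 25.0
```

Emit:
{"op": "step_arm", "data": {"deltas": [[[0, 0, 0, 0.0006, 0, 0.0005, 40], [0, 0, 0, 0.0012, 0, 0.001, 40], [0, 0, 0, 0.0012, 0, 0.001, 40]]]}}

```text
time: 16.05
ee_pos: [0.6613, -0.1099, 0.0633]
eef_rot: [0.143, 0.895, -0.068, 0.417]
ft_force: [-0.5, -0.6, -3.7]
width: 0.0619
grip_force: 25.0
```

Emit:
{"op": "step_arm", "data": {"deltas": [[[0, 0, 0, 0.0008, 0, 0.0006, 40], [0, 0, 0, 0.0016, 0, 0.0013, 40], [0, 0, 0, 0.0024, 0, 0.002, 40], [0, 0, 0, 0.0024, 0, 0.002, 40]]]}}

```text
time: 16.55
ee_pos: [0.6627, -0.1103, 0.0627]
eef_rot: [0.143, 0.894, -0.068, 0.42]
ft_force: [-11.8, 1.5, 15.6]
width: 0.062
grip_force: 25.0
```

Emit:
{"op": "step_arm", "data": {"deltas": [[[0, 0, 0, -0.0012, 0, -0.001, 40], [0, 0, 0, -0.0018, 0, -0.0015, 40], [0, 0, 0, -0.0018, 0, -0.0015, 40]]]}}

```text
time: 16.92
ee_pos: [0.6615, -0.11, 0.0628]
eef_rot: [0.143, 0.895, -0.068, 0.418]
ft_force: [-1.5, 1.3, 2.5]
width: 0.062
grip_force: 25.0
```

```bash
python3 st.py
```

```text
16.925 [ 0.6615 -0.11    0.0628] [-0.264  0.342  0.248  2.229  2.423  0.323 -1.168] [-1.5  1.3  2.5] [ 0.37  0.72 -0.05]
[[-0.611  0.312  0.728]
 [ 0.199  0.95  -0.241]
 [-0.767 -0.002 -0.642]]
can axis [-0.002  0.001  1.   ]
centre [ 0.6739 -0.1133  0.058 ] fix rotvec tool [-0.0005  0.0019  0.0005] down1cm [0.0077 0.     0.0064]
```

The canister stands with only a light contact force, so I release it and retreat along the tool axis.

Emit:
{"op": "step_arm", "data": {"deltas": [[[0, 0, 0, 0, 0, 0, 80], [0, 0, 0, 0, 0, 0, 100], [0, 0, 0, 0, 0, 0, 100], [0, 0, 0, 0, 0, 0, 100], [0, 0, 0, 0, 0, -0.02, 100], [0, 0, 0, 0, 0, -0.05, 100], [0, 0, 0, 0, 0, -0.08, 100], [0, 0, 0, 0, 0, -0.11, 100], [0, 0, 0, 0, 0, -0.12, 100], [0, 0, 0, -0.03, 0, -0.15, 100], [0, 0.15, 0, -0.06, 0, -0.17, 100], [0, 0.3, 0, -0.08, 0, -0.17, 100], [0, 0.45, 0, -0.09, 0, -0.17, 100], [0, 0.6, 0, -0.1, 0, -0.16, 100], [0, 0.75, 0, -0.1, 0, -0.15, 100], [0, 0.87, 0, -0.1, 0, -0.14, 100], [0, 0.87, 0, -0.1, 0, -0.14, 100]]]}}

```text
time: 19.05
ee_pos: [0.6214, -0.0946, 0.2297]
eef_rot: [0.157, 0.988, -0.001, 0.005]
ft_force: [-0.6, -1.0, -0.4]
width: 0.087
grip_force: 0.0
```

```bash
python3 st.py; python3 - <<'E'
from h import *
import pickle
c=cams.camera("top"); w=wcam(); s=cams.camera("scene"); pickle.dump((c,w,s),open("c2.pkl","wb"))
u,v=map(int,proj(s,(.674,-.113,.06))); print(u,v,proj(c,(.674,-.113,.12)),proj(w,(.674,-.113,.12)))
a=[cv2.resize(s["img"][v-50:v+50,u-65:u+65],(520,400)),cv2.resize(w["img"],(266,200)),]
o=np.zeros((400,786,3),np.uint8);o[:,:520]=a[0];o[:200,520:]=a[1]
u,v=map(int,proj(c,(.674,-.113,.06)));o[200:,520:720]=cv2.resize(c["img"][v-35:v+35,u-35:u+35],(200,200)); save("s3",o)
E
```

```text
19.05 [ 0.6214 -0.0946  0.2297] [-0.399  0.38   0.622  1.511 -0.223  1.312  1.5  ] [-0.6 -1.  -0.4] [-0.04  0.06 -0.01]
[[-0.951  0.31   0.009]
 [ 0.31   0.951 -0.004]
 [-0.01  -0.001 -1.   ]]
can axis [ 0.721 -0.236  0.651]
centre [ 0.626  -0.0954  0.2168] fix rotvec tool [ 1.100e-03 -7.588e-01  7.000e-04] down1cm [0.0001 0.     0.01  ]
223 214 (np.float64(285.59288203520316), np.float64(163.71452584842365)) (np.float64(254.94141265619285), np.float64(248.01004731537435))
```

View pics/s3.png

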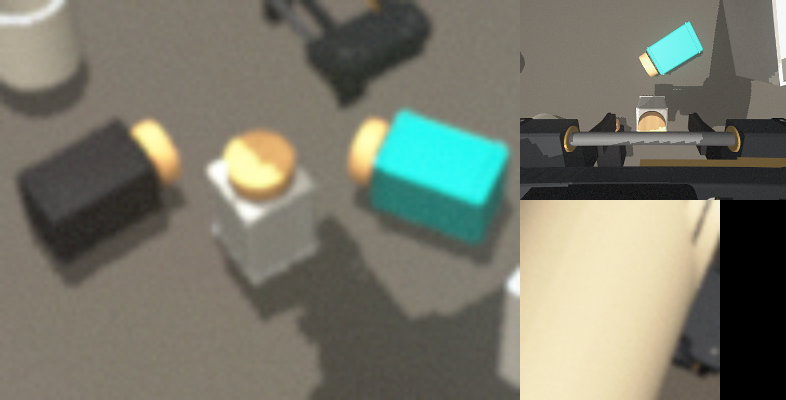

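The canister stands upright and free at crop (262,205), with its lid centre at (260,160). Black is at left and turquoise at right, both untouched. I check its centre from the scene view before regrasping.

```bash
python3 - <<'E'
from h import *
import pickle
c,w,s=pickle.load(open("c2.pkl","rb")); im=s["img"]
u,v=map(int,proj(s,(.674,-.113,.06)))
h=cv2.cvtColor(im,cv2.COLOR_RGB2HSV); m=((h[...,1]>80)&(h[...,2]>120)&(h[...,0]<30)).astype(np.uint8)
n,l,st,ce=cv2.connectedComponentsWithStats(m[v-50:v+50,u-22:u+20]); i=1+st[1:,4].argmax(); print(st[i])
x,y,W,H,_=st[i]; print(onz(s,u-22+x+W/2,v-50+y+W*.4,.12), onz(s,u-22+x+W/2,v-50+y+H/2,.112))
# white body top corners from crop
for a,b in [(212,172),(258,212),(313,183)]: print(onz(s,u-65+a/4,v-50+b/4,.098).round(4))
E
```

```text
[ 13  32  18  18 190]
[ 0.67306299 -0.11138878  0.12      ] [ 0.67415501 -0.11102141  0.112     ]
[ 0.6952 -0.1429  0.098 ]
[ 0.7027 -0.0905  0.098 ]
[ 0.6561 -0.0736  0.098 ]
```

Emit:
{"op": "step_arm", "data": {"deltas": [[[0, 0.01, 0, -0.03, 0, 0, 100], [0, 0.01, 0, -0.055, 0, 0.01, 100], [0, 0.01, 0, -0.055, 0, 0.04, 100], [0, 0.01, 0, -0.055, 0, 0.08, 100], [0, 0.01, 0, -0.055, 0, 0.11, 100], [0, 0.01, 0, -0.055, 0, 0.13, 100], [0, 0.01, 0, -0.055, 0, 0.143, 100], [0, 0.01, 0, -0.055, 0, 0.143, 100], [0, 0.01, 0, -0.055, 0, 0.143, 60], [0, 0.01, 0, -0.055, 0, 0.143, 40], [0, 0.01, 0, -0.055, 0, 0.143, 40], [0, 0.01, 0, -0.055, 0, 0.143, 40], [0, 0.01, 0, -0.055, 0, 0.143, 40]]]}}

```text
time: 20.82
ee_pos: [0.675, -0.1145, 0.0874]
eef_rot: [0.159, 0.987, -0.002, 0.003]
ft_force: [0.6, -0.2, 2.8]
width: 0.062
grip_force: 25.0
```

```bash
python3 st.py
```

```text
20.825 [ 0.675  -0.1145  0.0874] [-0.291  0.631  0.56   1.486 -0.351  1.121  1.586] [ 0.6 -0.2  2.8] [-0.    0.1  -0.07]
[[-0.95   0.313  0.004]
 [ 0.313  0.95  -0.005]
 [-0.006 -0.003 -1.   ]]
can axis [ 0.724 -0.238  0.648]
centre [ 0.6795 -0.1153  0.0745] fix rotvec tool [-6.000e-04 -7.618e-01  2.600e-03] down1cm [0.0001 0.     0.01  ]
```

Gripped again (62 mm). Next I lift and carry it over the bin's free half.

Emit:
{"op": "step_arm", "data": {"deltas": [[[0, 0, 0, 0, 0, -0.02, 40], [0, 0, 0, 0, 0, -0.06, 40], [0, 0, 0, 0, 0, -0.11, 40], [0, 0, 0, 0.015, 0.02, -0.15, 40], [0, 0, -0.05, 0.04, 0.055, -0.18, 40], [0, 0, -0.1, 0.07, 0.095, -0.19, 40], [0, 0, -0.16, 0.105, 0.14, -0.19, 40], [0, 0, -0.22, 0.14, 0.185, -0.19, 40], [0, 0, -0.28, 0.17, 0.225, -0.19, 40], [0, 0, -0.33, 0.19, 0.252, -0.19, 40], [0, 0, -0.33, 0.197, 0.261, -0.19, 40], [0, 0, -0.33, 0.197, 0.261, -0.19, 40], [0, 0, -0.33, 0.197, 0.261, -0.19, 40]]]}}

```text
time: 22.45
ee_pos: [0.5693, 0.194, 0.2754]
eef_rot: [-0.004, 1.0, -0.003, 0.002]
ft_force: [0.4, -0.4, -4.0]
width: 0.0616
grip_force: 25.0
```

```bash
python3 st.py;  python3 - <<'E'
from h import *
s=cams.camera("scene"); save("s4",cv2.resize(s["img"][120:300,220:450],(690,540)))
for p in [(.57,.195,.25),(.57,.195,.006)]: u,v=proj(s,p); print((u-220)*3,(v-120)*3)
E
```

```text
22.45 [0.5693 0.194  0.2754] [-0.788  0.274  0.47   1.506 -0.118  1.389  1.267] [ 0.4 -0.4 -4. ] [ 0.05 -0.06 -0.03]
[[-1.    -0.008  0.004]
 [-0.008  1.    -0.006]
 [-0.004 -0.006 -1.   ]]
can axis [0.763 0.009 0.647]
centre [0.5739 0.1946 0.2624] fix rotvec tool [-0.0021 -0.7628  0.0045] down1cm [0.     0.0001 0.01  ]
334.0609010295476 257.56001980483165
304.2867676385666 393.0418737252628
```

View pics/s4.png

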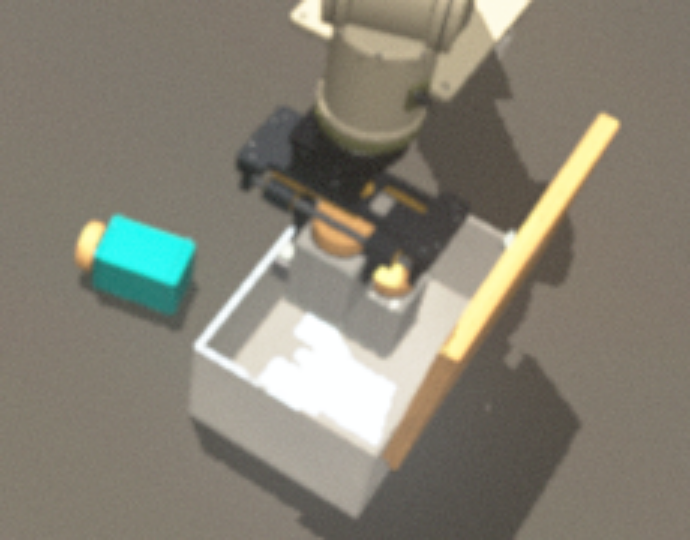

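The canister hangs upright at (333,262) over the free half. The neighbour shows at (385,300), and the lid stands open at right, clear of the gripper. Next I lower it.

Emit:
{"op": "step_arm", "data": {"deltas": [[[0, 0, 0, 0, 0, 0.03, 40], [0, 0, 0, 0, 0, 0.06, 40], [0, 0, 0, 0, 0, 0.09, 40], [0, 0, 0, 0, 0, 0.115, 40], [0, 0, 0, 0, 0, 0.135, 40], [0, 0, 0, 0, 0, 0.15, 40], [0, 0, 0, 0, 0, 0.162, 40], [0, 0, 0, 0, 0, 0.17, 40], [0, 0, 0, 0, 0, 0.174, 40], [0, 0, 0, 0, 0, 0.176, 40], [0, 0, 0, 0, 0, 0.176, 40], [0, 0, 0, 0, 0, 0.176, 40]]]}}

```text
time: 24.0
ee_pos: [0.5695, 0.1952, 0.0994]
eef_rot: [-0.006, 1.0, -0.002, 0.002]
ft_force: [0.3, -0.5, -3.3]
width: 0.0619
grip_force: 25.0
```

Emit:
{"op": "step_arm", "data": {"deltas": [[[0, 0, 0, 0, 0, 0.001, 40], [0, 0, 0, 0, 0, 0.002, 40], [0, 0, 0, 0, 0, 0.003, 40], [0, 0, 0, 0, 0, 0.004, 40], [0, 0, 0, 0, 0, 0.005, 40], [0, 0, 0, 0, 0, 0.005, 40]]]}}

```text
time: 24.75
ee_pos: [0.5693, 0.1951, 0.094]
eef_rot: [-0.006, 1.0, -0.003, 0.002]
ft_force: [-0.4, 0.0, -3.9]
width: 0.0621
grip_force: 25.0
```

Emit:
{"op": "step_arm", "data": {"deltas": [[[0, 0, 0, 0, 0, 0.0005, 40], [0, 0, 0, 0, 0, 0.001, 40], [0, 0, 0, 0, 0, 0.0015, 40], [0, 0, 0, 0, 0, 0.0015, 40]]]}}

```text
time: 25.25
ee_pos: [0.5695, 0.1951, 0.0934]
eef_rot: [-0.006, 1.0, -0.002, 0.002]
ft_force: [-3.0, -1.7, 6.5]
width: 0.0618
grip_force: 25.0
```

On the floor with a light contact force. I ease off, release and lift straight up.

Emit:
{"op": "step_arm", "data": {"deltas": [[[0, 0, 0, 0, 0, -0.0006, 40], [0, 0, 0, 0, 0, -0.0006, 60], [0, 0, 0, 0, 0, -0.0006, 80], [0, 0, 0, 0, 0, -0.0006, 100], [0, 0, 0, 0, 0, -0.0006, 100], [0, 0, 0, 0, 0, -0.0006, 100], [0, 0, 0, 0, 0, -0.02, 100], [0, 0, 0, 0, 0, -0.05, 100], [0, 0, 0, 0, 0, -0.09, 100], [0, 0, 0, 0, 0, -0.14, 100], [0, 0, 0, 0, 0, -0.19, 100], [0, 0, 0, 0, 0, -0.22, 100], [0, 0, 0, 0, -0.05, -0.24, 100], [0, 0, 0, 0, -0.1, -0.24, 100], [0, 0, 0, 0, -0.15, -0.24, 100], [0, 0, 0, 0, -0.2, -0.24, 100], [0, 0, 0, 0, -0.2, -0.24, 100], [0, 0, 0, 0, -0.2, -0.24, 100]]]}}

```text
time: 27.5
ee_pos: [0.5707, -0.0032, 0.3346]
eef_rot: [-0.006, 1.0, -0.002, 0.002]
ft_force: [0.5, 0.5, 0.3]
width: 0.0874
grip_force: 0.0
```

```bash
python3 - <<'E'
from h import *
s=cams.camera("scene"); t=cams.camera("top")
save("s5",np.hstack([cv2.resize(s["img"][40:310,120:450],(475,390)),cv2.resize(t["img"][130:300,80:220],(321,390))]))
E
```

```text
(no output)
```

View pics/s5.png

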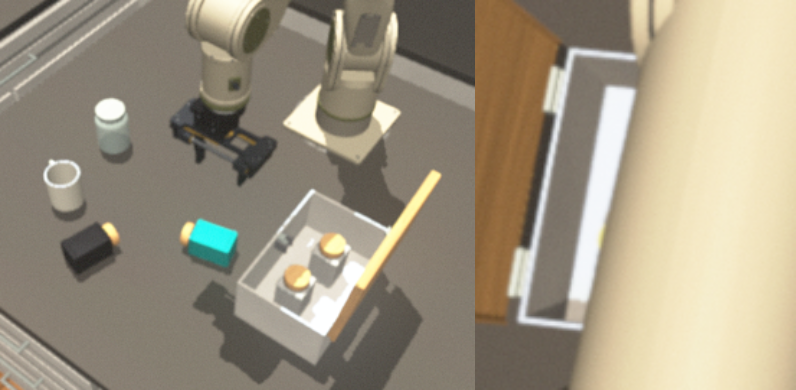

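The scene view shows both canisters upright in the bin: the placed one at (296,285), the neighbour at (333,250). The lid is open, the mug and jar are in place, and the gripper is clear of everything.

```bash
python3 -c "
from bench import r
print(r.close_job())"
```

```text
the job is handed in; nothing more can be done
None
```

The job is handed in at about 27.6 s on the robot's clock: the lid stands fully open after being guided up, and the canister was stood up, let go, retaken and set upright in the bin beside the other one, with the other canister, mug and jar left alone.

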